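Load the screw carton carrier and lock its clamps

ROBOT

A 6-joint arm with a two-finger parallel gripper is mounted at the origin on a cart in front of the work surface, level with it; the furniture and walls round the work are solid. World frame = base frame: x ahead of the robot, y to its left, z up, the work surface at z = 0. Lengths are in m, angles in rad, forces in N, time in s.
With the tool pointing down it reaches from about 0.35 to 0.8 m from the base axis. Payload 7.3 kg.
Tool frame: the origin (TCP) lies on the centre line of the jaws, within the pads' length; the fingertips stand 17 mm ahead of it and the grasp point (between the pads) lies 2 mm behind it (r.nose_length is the distance from the TCP to the fingertips, in m); z points along the fingers, y is the line along which they close (so a half turn about z gives the same grasp; the last joint's range is limited). The gripper opens to 85 mm and grips with 20 to 120 N. Pads are 22 mm wide; open, the fingers measure 114 mm over their backs; the gripper's body (76 mm by 85 mm) begins 54 mm behind the grasp point. The pads swing forward as they close: fully open they stand 13 mm farther back than shut.
Start: joints at [-0.146, 0.342, 1.524, -0, 1.275, -0.146], TCP at [0.525, 0, 0.248] pointing down, gripper open.
Joint ranges: [-2.53, 2.53], [-0.77, 2.02], [0.04, 2.7], [-1, 4.14], [0.28, 2.66], [-3.11, 3.11]. Speed limits (rad/s): [2.57, 2.57, 3.14, 3.14, 3.14, 3.14].

INTERFACE

Orientations are given as a unit quaternion [w, x, y, z].
In Python, from workcell import r gives the robot as it stands.
- The arm moves only by the shell command python3 -m creep 'ROWS' [FORCE]. ROWS is a JSON object of lists of equal length, an entry for each row: "dp": the shift along the tool's x, y, z normalised to -1 to 1, where 1 is 0.5 m, a list of three; "roll": the turn about the tool's z normalised to -1 to 1, where 1 is pi/2 rad; "claw": the opening, from 0 (shut) to 1 (fully open). In form: {"dp": [[dx, dy, dz], ...], "roll": [roll, ...], "claw": [claw, ...]}. A call has 1 to 5 rows; each row shifts and turns the commanded pose from where the row before left it, along the tool's axes as they then stand; what a row does not reach is not made up. A row lasts 1/8 s, in which the tool goes at most 62.5 mm and 10.7 degrees, less where a joint would pass 70% of its speed; a pose out of reach is approached as far as the arm can. A call with a number of a shift or a turn outside -1 to 1 is refused whole. A call with a gripper value outside its range is refused whole. The fingers move at their own pace and stop on an object; FORCE is the grip in N (left out, the last holds). Time passes only in rows, so rows that do not move let the fingers close. It gives the time, the measured TCP pose, the force, the opening and the grip force at its end, in the units of the state.
- r.observe(): the state, without advancing time (a new reading comes with each control period).
- r.snapshot(name): name is "scene" or "side" or "wrist"; returns a dict with "color" (400x640x3 uint8, red, green, blue), "fx", "fy", "cx", "cy" (pixels), "rvec" (rotation vector, rad) and "tvec" (3), from world to camera coordinates, as OpenCV has them; the wrist camera has in their place "tool_from_camera" (4x4, takes a point from camera to tool coordinates, whose origin is the TCP and whose axes are the flange's). Camera axes: x right, y down, z forward; pixel columns grow to the right and rows downward; lengths in m; the calibration is good to about 2 mm. A picture is of the moment at which its call begins: read the wrist's pose just before it. There is no depth.
- r.hand_in(): hands the job in; it is judged then, once.
The state is a dict: "time": time; "joint_pos": joint angles; "dq": joint speeds; "tau": joint torques, N m; "tcp_pos": TCP position; "ee_rot": TCP orientation; "contact_force": force on the tool from outside, world axes, zero at the start; "ft_torque": the same for the moment, N m; "opening": opening from 0.0 (shut) to 1.0 (fully open); "grip_force": force on a finger pad.
Only numpy, scipy, OpenCV 4.12 (cv2) and the standard library are available. Lean on these libraries where they do the work, as an engineer would, in place of code of your own. Each camera call takes 0.05 s, during which the arm holds its last target. There are 200 camera calls.

TASK

Take the dark wooden block off the carton carrier and put it down on the bench, right off the carrier and its levers. Then stack all the cartons of screws flat and squarely on one another in one straight column in the middle of the carrier's foot, their long sides running across between the two cheeks, with both levers still up. When the whole column stands, press each lever down until it clicks and stays down; leave the jar and the glue pot where they are.

Things in the scene. Friction and masses are not known exactly. Their poses are not given: they have to be found in the camera images.
- carrier: carton carrier, fixed to the bench; origin on the bench under the middle of its seat; x away from the robot, y left, z up. Its plywood foot spans x -100 to 65, y -118 to 118 mm. Left and right of the seat stand sprung cheeks, 50 mm long in x, 18 to 118 mm above the bench; with the levers up their faces are at y = +-54.5 mm (12 mm free at each end of an 85 mm carton). Front and back are open
- column_seat (a point): centre of the seat, where the column of cartons stands: on the top face of the carrier's foot, 12 mm above the bench; axes as the carrier's
- lever_left (a joint): left clamp lever, rad: 0 = sprung up (as at the start), 0.65 = fully down at its stop. It takes about 10 N on the grip, most near 0.2; past 0.5 it goes over centre, snaps down to 0.65 and stays by itself; let go before 0.5 it springs back up. Going down it drives the left cheek about 13 mm inward, lightly against the cartons
- lever_right (a joint): right clamp lever, the same on the right side, driving the right cheek
- lever_left_pad (a point): centre of the top face of the left lever's dark wooden grip (66 mm along the lever, 34 mm wide, 18 mm thick), at the front end of the lever, nearest the robot; about 152 mm above the bench when up, 50 mm when down. The lever is a steel bar, at y = +88 mm in the carrier
- lever_left_hinge (a point): pivot of the left lever, on the carrier at x +50, y +88 mm, 55 mm above the bench; the lever turns about the carrier's y axis and its grip, 170 mm from the pivot, moves on an arc down and a little towards the robot
- lever_right_pad (a point): centre of the top face of the right lever's dark wooden grip (66 mm along the lever, 34 mm wide, 18 mm thick), at the front end of the lever, nearest the robot; about 152 mm above the bench when up, 50 mm when down. The lever is a steel bar, at y = -88 mm in the carrier
- lever_right_hinge (a point): pivot of the right lever, on the carrier at x +50, y -88 mm, 55 mm above the bench; the lever turns about the carrier's y axis and its grip, 170 mm from the pivot, moves on an arc down and a little towards the robot
- carton1_mid (a point): centre of a closed cardboard carton of screws, 55 (x) x 85 (y) x 38 (z) mm, about 0.3 kg, lying flat; the cartons are all alike. None if this carton is absent
- carton2_mid (a point): centre of a closed cardboard carton of screws, 55 (x) x 85 (y) x 38 (z) mm, about 0.3 kg, lying flat; the cartons are all alike. None if this carton is absent
- carton3_mid (a point): centre of a closed cardboard carton of screws, 55 (x) x 85 (y) x 38 (z) mm, about 0.3 kg, lying flat; the cartons are all alike. None if this carton is absent
- carton4_mid (a point): centre of a closed cardboard carton of screws, 55 (x) x 85 (y) x 38 (z) mm, about 0.3 kg, lying flat; the cartons are all alike. None if this carton is absent
- carton5_mid (a point): centre of a closed cardboard carton of screws, 55 (x) x 85 (y) x 38 (z) mm, about 0.3 kg, lying flat; the cartons are all alike. None if this carton is absent
- block_mid (a point): centre of a dark hardwood block 45 (x) x 75 (y) x 24 (z) mm that has been left on the carrier's foot, between the cheeks. Beside the carrier, left and right (x 0.43 to 0.56, y 0.24 to 0.39 and -0.25 to -0.385 m), the bench is free wherever no carton lies; beyond its left end a lamp post stands at about x 0.70, y 0.27 m, 0.4 m tall: swing past in front of it
- nail_jar: jar of nails, 63 mm across, 76 mm tall; a bystander, origin at the centre of its underside
- glue_pot: brown glue pot, 70 mm across, 62 mm tall; a bystander, origin at the centre of its underside
Not all that is in view belongs to the job. Leave any pink look-alike of the part that bears carton3_mid alone.

How it is judged:
By the outcome, as a careful person would: the job done as asked, in the order asked, and still so for the second after the job is handed in, with the robot touching nothing.
Of carton1, carton2, carton3, carton4, carton5 only 3 to 4 are there at a start; the rules pass over those that are not, and their reading is None.
At some moment in a run one of block may be knocked a few centimetres aside while the robot is not near it.
Once in a run the grip may slacken for a moment while it holds something.
It also fails if it takes over 210 s, if anything falls off the work surface, if the arm or the gripper's body presses on something with over 40 N, if the wrist force passes 120 N, or if a joint passes its speed limit or range.

## Working session

There is one attempt and no reset: what is moved stays moved. The work goes in short steps, Python scripts to look and compute and a shell command to move; the robot and the scene stay as the last step left them, time stands still between calls to the robot, and variables do not carry over. Pictures are saved under pics/ and viewed, at most 14 in all, crops included, and the job is handed in when it is done.

```bash
mkdir -p pics; ls; cat > h.py <<'E'
import numpy as np,cv2
from workcell import r
from scipy.spatial.transform import Rotation as R
def save(name,fn):
    o=r.observe(); s=r.snapshot(name); cv2.imwrite('pics/'+fn,s['color'][:,:,::-1])
    K=np.array([[s['fx'],0,s['cx']],[0,s['fy'],s['cy']],[0,0,1]])
    if name=='wrist':
        q=o['ee_rot'];T=np.eye(4);T[:3,:3]=R.from_quat([q[1],q[2],q[3],q[0]]).as_matrix();T[:3,3]=o['tcp_pos']
        T=T@np.array(s['tool_from_camera'])
    else:
        T=np.eye(4);M=cv2.Rodrigues(np.array(s['rvec'],float))[0];T[:3,:3]=M.T;T[:3,3]=-M.T@np.array(s['tvec'],float).ravel()
    np.savez('pics/'+fn+'.npz',K=K,T=T); return s['color']
def ray(fn,u,v,z):
    d=np.load('pics/'+fn+'.npz');T=d['T'];a=T[:3,:3]@np.linalg.inv(d['K'])@[u,v,1];c=T[:3,3]
    return np.round(c+a*(z-c[2])/a[2],4)
def proj(fn,p):
    d=np.load('pics/'+fn+'.npz');T=np.linalg.inv(d['T']);p=T[:3,:3]@np.array(p)+T[:3,3];p=d['K']@p;return np.round(p[:2]/p[2],1)
E
python3 - <<'E'
from h import *
for n in ['scene','side','wrist']: save(n,n+'0.png')
print(r.observe())
E
```

```text
pics
{'time': 0.15, 'joint_pos': array([-1.45974807e-01,  3.42539508e-01,  1.52479731e+00,  9.24495442e-06,
        1.27540280e+00, -1.46002885e-01]), 'dq': array([-0.00162367,  0.000613  , -0.00407447, -0.00011446, -0.00100861,
        0.00106769]), 'tau': array([ 1.24654900e-03, -4.33907533e+01, -2.46148127e+01, -9.02174702e-05,
        5.71925848e-03,  3.60333468e-05]), 'tcp_pos': array([5.24718346e-01, 7.95443375e-05, 2.47797726e-01]), 'ee_rot': array([-4.62826807e-04,  7.07097691e-01,  7.07115639e-01, -3.38660089e-04]), 'contact_force': array([ 0.03915917, -0.95761599, -0.35378168]), 'ft_torque': array([-0.0270587 ,  0.01777485, -0.00503266]), 'grip_force': 0.0, 'opening': 1.002724215875562}
```

View pics/scene0.png

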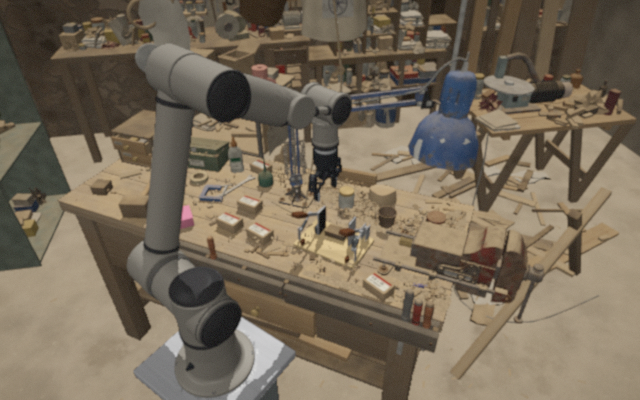

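View pics/side0.png

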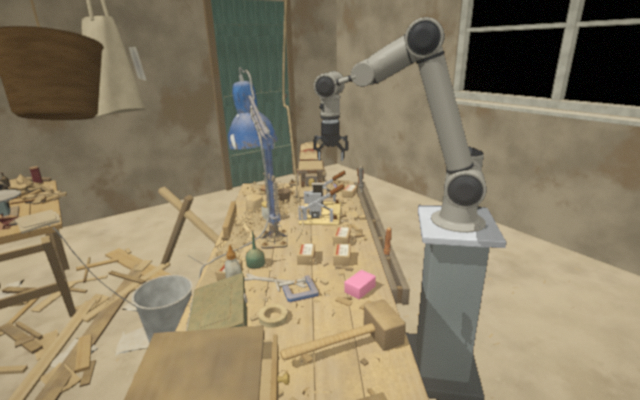

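View pics/wrist0.png

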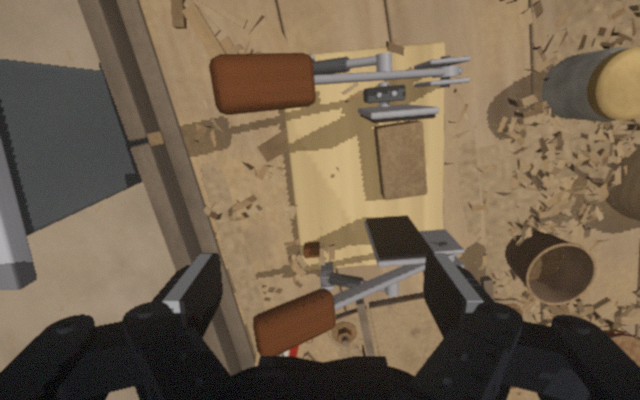

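The wrist view shows the carrier (foot about 290–445, 45–265), the block at (400,158), and the lever grips at (262,82) and (295,322). The scene view shows cartons at (249,206), (230,223), (259,233) and (379,286), with the pink look-alike at (182,217). The jar is at (347,197) and the pot at (387,216). In the side view the cartons are at (305,253), (341,250) and (343,235), and the pink one is at (360,285).

```bash
python3 - <<'E'
from h import *
for p in [(249,203),(230,219),(259,230),(379,281),(182,215)]: print('scene',p,ray('scene0.png',*p,0.038))
for p in [(305,250),(341,248),(343,233),(360,282)]: print('side',p,ray('side0.png',*p,0.038))
for p in [(290,55),(442,43),(445,262),(298,268)]: print('foot',p,ray('wrist0.png',*p,0.012))
for p in [(375,125),(420,121),(427,193),(384,199)]: print('block',p,ray('wrist0.png',*p,0.036))
for p in [(262,82),(295,322)]: print('pad',p,ray('wrist0.png',*p,0.152))
print(np.load('pics/wrist0.png.npz')['T'])
a=cv2.imread('pics/scene0.png')[180:310,170:410];cv2.imwrite('pics/c1.png',cv2.resize(a,None,fx=3.3,fy=3.3,interpolation=cv2.INTER_CUBIC))
E
```

```text
scene (249, 203) [0.5402 0.3702 0.038 ]
scene (230, 219) [0.4289 0.3615 0.038 ]
scene (259, 230) [0.4428 0.2331 0.038 ]
scene (379, 281) [ 0.472  -0.2329  0.038 ]
scene (182, 215) [0.3445 0.5251 0.038 ]
side (305, 250) [0.5569 0.3871 0.038 ]
side (341, 248) [0.437  0.3565 0.038 ]
side (343, 233) [0.4435 0.2448 0.038 ]
side (360, 282) [0.3571 0.5476 0.038 ]
foot (290, 55) [0.4935 0.1114 0.012 ]
foot (442, 43) [0.6415 0.1224 0.012 ]
foot (445, 262) [ 0.6682 -0.1125  0.012 ]
foot (298, 268) [ 0.4969 -0.1205  0.012 ]
block (375, 125) [0.5762 0.046  0.036 ]
block (420, 121) [0.6194 0.0498 0.036 ]
block (427, 193) [ 0.6324 -0.0223  0.036 ]
block (384, 199) [ 0.5888 -0.0288  0.036 ]
pad (262, 82) [0.4884 0.081  0.152 ]
pad (295, 322) [ 0.5049 -0.0909  0.152 ]
[[ 9.99999011e-01  1.12941074e-03 -8.38678278e-04  5.25739762e-01]
 [ 8.47910478e-04 -9.59625836e-01 -2.81278397e-01  7.27208018e-02]
 [-1.12249618e-03  2.81277407e-01 -9.59625844e-01  3.73204069e-01]
 [ 0.00000000e+00  0.00000000e+00  0.00000000e+00  1.00000000e+00]]
```

View pics/c1.png

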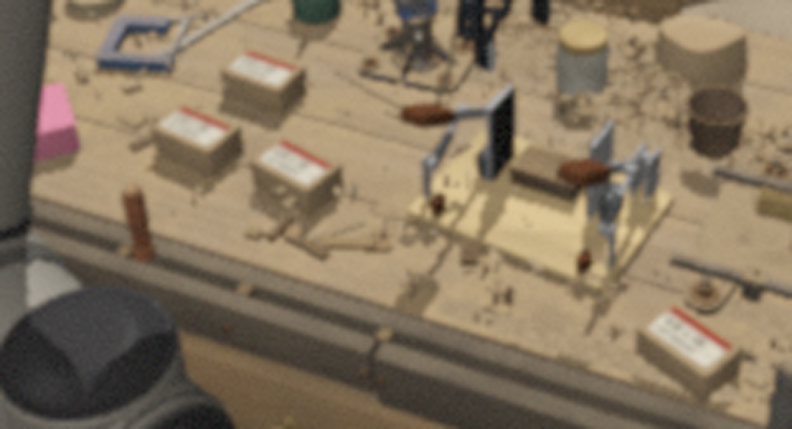

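Four cartons are present, three on the left and one on the right; the pink one is the decoy. I'll move over the carrier for a closer look, with about 5.5° of yaw.

```bash
python3 -m creep '{"dp":[[0,0.07,0],[0,0.07,0],[0,0,0]],"roll":[-0.03,-0.03,0],"claw":[1,1,1]}' 40
python3 - <<'E'
from h import *
a=save('wrist','w1.png');print(r.observe()['tcp_pos'],r.observe()['ee_rot'])
cv2.imwrite('pics/w1b.png',cv2.resize(a[:,:,::-1],(800,500)))
E
```

```text
time: 0.52
tcp_pos: [0.5962, 0.0017, 0.2471]
ee_rot: [-0.0, 0.673, 0.74, -0.0]
contact_force: [-0.2, 0.1, -0.6]
opening: 1.001
grip_force: 0.0
[0.59500187 0.00172311 0.24729059] [-6.97317211e-04  6.73076624e-01  7.39572247e-01 -5.13193630e-04]
```

View pics/w1b.png

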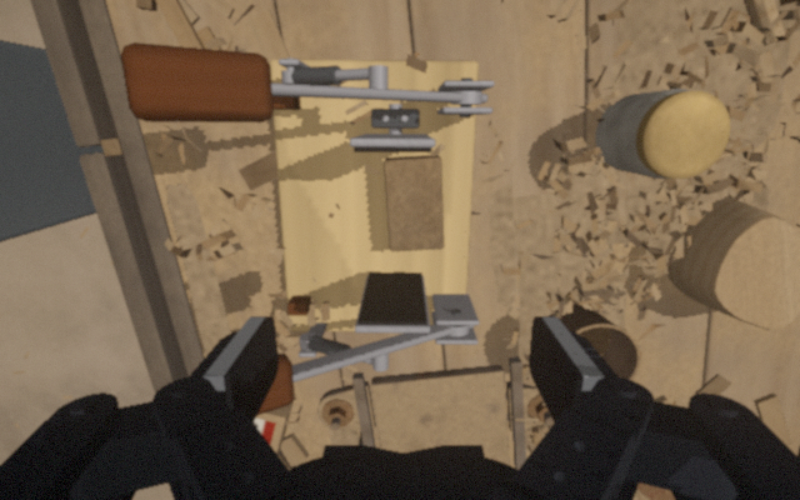

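The view is squarer now. In this 800-wide picture the foot corners are at (477,62) and (287,323), the block top runs (386,158)–(438,155)–(443,248)–(389,249), and the left grip is at (198,83).

```bash
python3 - <<'E'
from h import *
f=lambda u,v,z:ray('w1.png',u*.8,v*.8,z)
for p in [(477,62),(273,66),(287,323),(468,318),(473,200),(280,200)]: print('foot',p,f(*p,0.012))
for p in [(386,158),(438,155),(443,248),(389,249)]: print('block',p,f(*p,0.036))
print('pad',f(198,82,.152))
print('cheek tops', f(352,151,.118),f(430,150,.118), f(360,329,.118),f(428,329,.118))
q=r.observe()['ee_rot'];print(R.from_quat([*q[1:],q[0]]).as_matrix().round(3))
E
```

```text
foot (477, 62) [0.6435 0.1229 0.012 ]
foot (273, 66) [0.4851 0.1048 0.012 ]
foot (287, 323) [ 0.5003 -0.116   0.012 ]
foot (468, 318) [ 0.6667 -0.0949  0.012 ]
foot (473, 200) [0.6558 0.0148 0.012 ]
foot (280, 200) [ 0.4921 -0.0009  0.012 ]
block (386, 158) [0.5798 0.0448 0.036 ]
block (438, 155) [0.6196 0.0509 0.036 ]
block (443, 248) [ 0.6325 -0.0231  0.036 ]
block (389, 249) [ 0.5884 -0.0282  0.036 ]
pad [0.49   0.0822 0.152 ]
cheek tops [0.5623 0.054  0.118 ] [0.6075 0.0589 0.118 ] [ 0.5747 -0.0599  0.118 ] [ 0.6192 -0.0556  0.118 ]
[[-0.094  0.996 -0.002]
 [ 0.996  0.094  0.   ]
 [ 0.    -0.002 -1.   ]]
```

```bash
python3 -m creep '{"dp":[[0.012,0.021,0.03],[0,0,0.12],[0,0,0.12],[0,0,0.1],[0,0,0.05]],"roll":[-0.025,0,0,0,0],"claw":[1,1,1,1,1]}' 60
python3 -m creep '{"dp":[[0,0,0],[0,0,0]],"roll":[0,0],"claw":[1,1]}'
```

```text
time: 1.2
tcp_pos: [0.6023, 0.0093, 0.0345]
ee_rot: [-0.002, 0.658, 0.753, -0.002]
contact_force: [0.3, 0.3, 0.8]
opening: 0.996
grip_force: 0.0
time: 1.45
tcp_pos: [0.6054, 0.0088, 0.0393]
ee_rot: [0.001, 0.658, 0.753, 0.001]
contact_force: [0.1, -0.1, -0.4]
opening: 0.996
grip_force: 0.0
```

```bash
python3 -m creep '{"dp":[[0,0,0.012],[0,0,0],[0,0,0],[0,0,0],[0,0,0]],"roll":[0,0,0,0,0],"claw":[1,0,0,0,0]}' 60
python3 -m creep '{"dp":[[0,0,0],[0,0,0]],"roll":[0,0],"claw":[0,0]}'
```

```text
time: 2.08
tcp_pos: [0.6054, 0.0086, 0.0331]
ee_rot: [0.001, 0.658, 0.753, 0.0]
contact_force: [0.0, -0.3, 5.3]
opening: 0.511
grip_force: 63.5
time: 2.33
tcp_pos: [0.6054, 0.0086, 0.0331]
ee_rot: [0.001, 0.658, 0.753, 0.0]
contact_force: [-0.0, -0.6, 6.1]
opening: 0.511
grip_force: 63.5
```

```bash
python3 -m creep '{"dp":[[0,0,-0.03],[0,0,-0.1],[0,0,-0.12],[0,0,-0.1],[0,0,-0.07]],"roll":[0,0,0,0,0],"claw":[0,0,0,0,0]}'
python3 - <<'E'
from h import *
o=r.observe();q=o['ee_rot'];M=R.from_quat([*q[1:],q[0]]).as_matrix()
print(o['tcp_pos'],o['opening'],M.T@(np.array([.53,-.345,.24])-o['tcp_pos'])/.5)
E
```

```text
time: 2.95
tcp_pos: [0.605, 0.0086, 0.2458]
ee_rot: [0.001, 0.658, 0.753, 0.001]
contact_force: [1.1, -1.4, -0.6]
opening: 0.513
grip_force: 62.9
[0.60499136 0.00864967 0.24581056] 0.5129563316073281 [-0.68100925 -0.24289602  0.01140849]
```

```bash
python3 -m creep '{"dp":[[-0.113,-0.04,0],[-0.113,-0.04,0],[-0.113,-0.04,0],[-0.113,-0.04,0],[-0.113,-0.04,0]],"roll":[0,0,0,0,0],"claw":[0,0,0,0,0]}'
python3 - <<'E'
from h import *
a=save('wrist','w2.png');print(r.observe()['tcp_pos'],r.observe()['opening'])
E
```

```text
time: 3.58
tcp_pos: [0.5425, -0.2863, 0.243]
ee_rot: [0.0, 0.658, 0.753, 0.0]
contact_force: [0.9, -0.1, -0.1]
opening: 0.515
grip_force: 62.9
[ 0.5403683  -0.2938431   0.24259425] 0.516780822911249
```

View pics/w2.png

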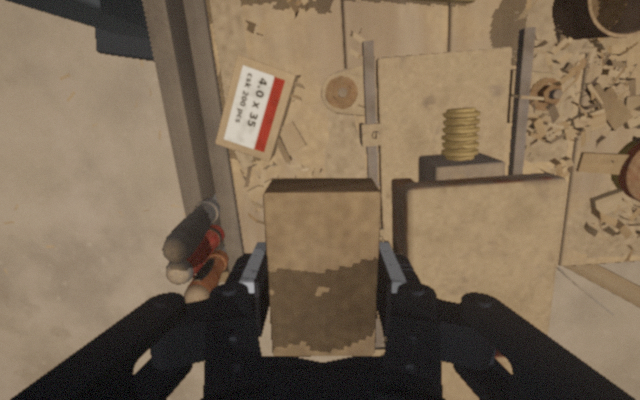

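The wrist view shows the right carton's top with corners near (240,57), (298,74), (270,160) and (217,146), a knot at (342,90), and box-like things to the right of x=400.

```bash
python3 - <<'E'
from h import *
for p in [(240,57),(298,74),(270,160),(217,146)]: print('carton',p,ray('w2.png',*p,0.038))
for p in [(405,182),(560,175),(555,320),(380,60),(375,210),(525,180)]: print('box',p,ray('w2.png',*p,0.0),ray('w2.png',*p,0.08))
for p in [(.50,-.33,0),(.45,-.30,0),(.55,-.33,0),(.55,-.38,0),(.47,-.38,0)]: print(p,proj('w2.png',p))
a=cv2.imread('pics/scene0.png')[215:330,350:520];cv2.imwrite('pics/c2.png',cv2.resize(a,None,fx=4,fy=4,interpolation=cv2.INTER_CUBIC))
for p in [(.50,-.33,0),(.45,-.30,0),(.55,-.33,0),(.55,-.385,0),(.47,-.38,0)]: print(p,(proj('scene0.png',p)-[350,215])*4)
E
```

```text
carton (240, 57) [ 0.4561 -0.1908  0.038 ]
carton (298, 74) [ 0.5094 -0.1981  0.038 ]
carton (270, 160) [ 0.4913 -0.2804  0.038 ]
carton (217, 146) [ 0.4395 -0.2737  0.038 ]
box (405, 182) [ 0.637  -0.2926  0.    ] [ 0.6146 -0.2756  0.08  ]
box (560, 175) [ 0.8047 -0.2619  0.    ] [ 0.7459 -0.2516  0.08  ]
box (555, 320) [ 0.8595 -0.4424 -0.    ] [ 0.7888 -0.3929  0.08  ]
box (380, 60) [ 0.5867 -0.1721  0.    ] [ 0.5752 -0.1812  0.08  ]
box (375, 210) [ 0.6098 -0.3293 -0.    ] [ 0.5933 -0.3043  0.08  ]
box (525, 180) [ 0.7681 -0.2725  0.    ] [ 0.7173 -0.2599  0.08  ]
(0.5, -0.33, 0) [278.6 198.2]
(0.45, -0.3, 0) [235.8 166.3]
(0.55, -0.33, 0) [322.7 203.9]
(0.55, -0.38, 0) [317.  244.3]
(0.47, -0.38, 0) [248.6 235.8]
(0.5, -0.33, 0) [242. 330.]
(0.45, -0.3, 0) [176. 354.]
(0.55, -0.33, 0) [270.8 289.6]
(0.55, -0.385, 0) [336.4 320.4]
(0.47, -0.38, 0) [285.2 385.2]
```

View pics/c2.png

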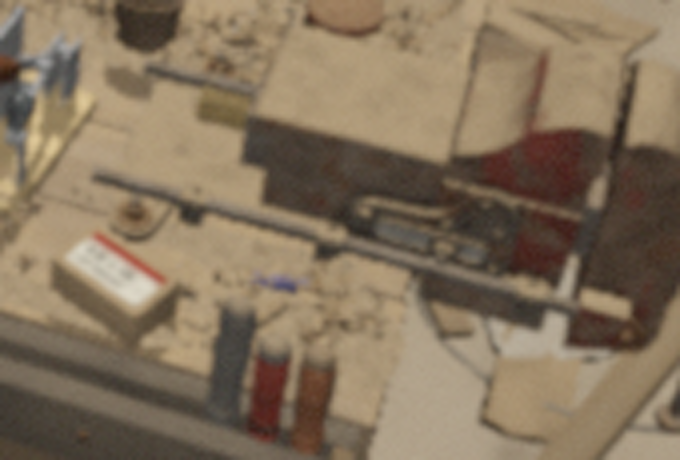

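```bash
cat >> h.py <<'E'
def go(x,y,z,yaw=None):
    "print tool-frame delta in dp units, roll units"
    o=r.observe();q=o['ee_rot'];M=R.from_quat([*q[1:],q[0]]).as_matrix()
    c=np.degrees(np.arctan2(-M[0,0],M[1,0]))
    print('tcp',o['tcp_pos'].round(4),'yaw',c.round(2),'open',round(o['opening'],3),'grip',round(o['grip_force'],1),'F',o['contact_force'].round(1),'t',o['time'],'dp',(M.T@(np.array([x,y,z])-o['tcp_pos'])/.5).round(4),'roll',None if yaw is None else round((c-yaw)/90,4))
E
python3 -m creep '{"dp":[[-0.04,-0.03,0],[-0.04,-0.03,0.04],[0,0,0.1],[0,0,0.1],[0,0,0]],"roll":[0,0,0,0,0],"claw":[0,0,0,0,0]}'
python3 -c "
from h import *
go(.52,-.335,.023)"
```

```text
time: 4.25
tcp_pos: [0.5169, -0.3265, 0.1191]
ee_rot: [-0.004, 0.658, 0.753, -0.0]
contact_force: [0.3, -0.9, -0.9]
opening: 0.51
grip_force: 62.8
tcp [ 0.5169 -0.3265  0.1191] yaw 7.64 open 0.51 grip 62.8 F [ 0.3 -0.9 -0.9] t 4.25 dp [-0.019   0.0051  0.192 ] roll None
```

```bash
python3 -m creep '{"dp":[[-0.015,0.005,0.09],[0,0,0.07],[0,0,0.022],[0,0,0.006],[0,0,0]],"roll":[0,0,0,0,0],"claw":[0,0,0,0,0]}'
python3 -c "
from h import *
go(.52,-.335,.021)"
```

```text
time: 4.88
tcp_pos: [0.5233, -0.3358, 0.0318]
ee_rot: [0.001, 0.658, 0.753, 0.0]
contact_force: [-3.8, 2.5, 4.0]
opening: 0.509
grip_force: 63.5
tcp [ 0.5233 -0.3358  0.0318] yaw 7.68 open 0.509 grip 63.5 F [-3.8  2.5  4. ] t 4.875 dp [ 0.0026 -0.0064  0.0215] roll None
```

```bash
python3 -m creep '{"dp":[[0,0,0.006],[0,0,0]],"roll":[0,0],"claw":[0,0]}'
python3 -c "
from h import *
go(.52,-.335,.021)
save('wrist','w3.png')"
```

```text
time: 5.12
tcp_pos: [0.5237, -0.3363, 0.0309]
ee_rot: [0.002, 0.658, 0.753, -0.0]
contact_force: [-7.3, 3.8, 17.3]
opening: 0.512
grip_force: 65.3
tcp [ 0.5237 -0.3363  0.0309] yaw 7.69 open 0.512 grip 65.3 F [-7.3  3.8 17.3] t 5.125 dp [ 0.0035 -0.007   0.0198] roll None
```

View pics/w3.png

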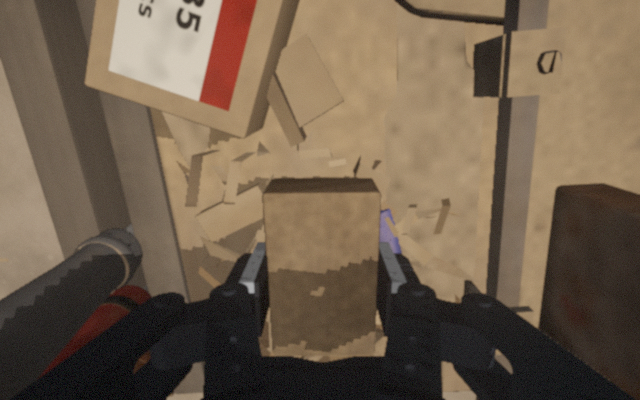

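The block sits on something like a pencil (purple, at px (388,230)). The bench between the carton and the rail (px x≈500) looks clear.

```bash
python3 - <<'E'
from h import *
for p in [(388,210),(397,250),(500,170),(490,280),(500,60),(478,70),(340,100),(300,140),(240,135),(300,0),(450,205),(320,160),(420,10)]: print(p,ray('w3.png',*p,0.0),ray('w3.png',*p,0.038))
E
```

```text
(388, 210) [ 0.5535 -0.3123  0.    ] [ 0.5441 -0.3005  0.038 ]
(397, 250) [ 0.562  -0.3324  0.    ] [ 0.5504 -0.3157  0.038 ]
(500, 170) [ 0.6016 -0.2859  0.    ] [ 0.5804 -0.2806  0.038 ]
(490, 280) [ 0.6127 -0.3426  0.    ] [ 0.5888 -0.3234  0.038 ]
(500, 60) [ 0.5881 -0.2395  0.    ] [ 0.5702 -0.2454  0.038 ]
(478, 70) [ 0.5799 -0.2447  0.    ] [ 0.564  -0.2493  0.038 ]
(340, 100) [ 0.523  -0.2649  0.    ] [ 0.521  -0.2647  0.038 ]
(300, 140) [ 0.5076 -0.2846  0.    ] [ 0.5093 -0.2796  0.038 ]
(240, 135) [ 0.4805 -0.286   0.    ] [ 0.4888 -0.2806  0.038 ]
(300, 0) [ 0.501  -0.2284  0.    ] [ 0.5043 -0.237   0.038 ]
(450, 205) [ 0.5826 -0.3058  0.    ] [ 0.566  -0.2956  0.038 ]
(320, 160) [ 0.5178 -0.2925  0.    ] [ 0.517  -0.2855  0.038 ]
(420, 10) [ 0.5502 -0.2254  0.    ] [ 0.5415 -0.2347  0.038 ]
```

```bash
python3 -m creep '{"dp":[[0,0,-0.06],[0,-0.04,0],[-0.006,-0.03,0],[0,0,0.03],[0,0,0.02]],"roll":[0,0,0,0,0],"claw":[0,0,0,0,0]}'
python3 -m creep '{"dp":[[0,0,0.01],[0,0,0]],"roll":[0,0],"claw":[0,0]}'
python3 -c "
from h import *
go(.49,-.342,.021)"
```

```text
time: 5.8
tcp_pos: [0.4882, -0.3429, 0.0292]
ee_rot: [-0.0, 0.659, 0.753, 0.0]
contact_force: [0.7, 0.0, -1.0]
opening: 0.511
grip_force: 63.1
time: 6.05
tcp_pos: [0.4882, -0.3426, 0.0243]
ee_rot: [-0.001, 0.658, 0.753, 0.0]
contact_force: [0.2, -0.7, -1.0]
opening: 0.508
grip_force: 63.0
tcp [ 0.4882 -0.3426  0.0243] yaw 7.67 open 0.508 grip 63.0 F [ 0.2 -0.7 -1. ] t 6.05 dp [0.0007 0.0038 0.0067] roll None
```

Clear here. I'll set it down and release.

```bash
python3 -m creep '{"dp":[[0,0,0.005],[0,0,0],[0,0,0],[0,0,0]],"roll":[0,0,0,0],"claw":[0,0,0.7,0.7]}'
python3 -m creep '{"dp":[[0,0,-0.05],[0,0,-0.1],[0,0,-0.12],[0,0,-0.12],[0,0,0]],"roll":[0,0,0,0,0],"claw":[0.7,0.7,0.9,1,1]}'
python3 -c "
from h import *
go(.474,-.236,.2,-11.8)
a=save('wrist','w4.png')"
```

```text
time: 6.55
tcp_pos: [0.4883, -0.3432, 0.0231]
ee_rot: [0.0, 0.658, 0.753, 0.0]
contact_force: [0.6, 0.3, -0.1]
opening: 0.703
grip_force: 0.0
time: 7.18
tcp_pos: [0.49, -0.3447, 0.2239]
ee_rot: [0.006, 0.658, 0.753, -0.0]
contact_force: [0.6, -1.1, -0.4]
opening: 1.002
grip_force: 0.0
tcp [ 0.49   -0.3447  0.2239] yaw 7.65 open 1.002 grip 0.0 F [ 0.6 -1.1 -0.4] t 7.175 dp [ 0.2201 -0.0032  0.0457] roll 0.2162
```

View pics/w4.png

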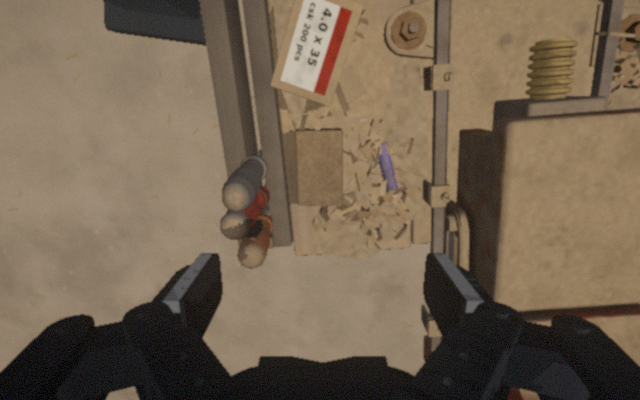

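Block set down on clear bench (px 295–343, 130–205). Next, the right carton, whose label is at (315,48).

```bash
python3 -m creep '{"dp":[[0.11,-0.0015,0],[0.11,-0.0015,0],[0,0,0.1],[0,0,0.1],[0,0,0.06]],"roll":[0,0,0.11,0.106,0],"claw":[1,1,1,1,1]}' 45
python3 -m creep '{"dp":[[0,0,0]],"roll":[0],"claw":[1]}'
python3 -c "
from h import *
go(.474,-.236,.022,-11.8)
a=save('wrist','w5.png')"
```

```text
time: 7.85
tcp_pos: [0.4701, -0.2327, 0.0842]
ee_rot: [-0.003, 0.776, 0.63, -0.001]
contact_force: [-0.0, 0.3, -0.6]
opening: 1.003
grip_force: 0.0
time: 7.98
tcp_pos: [0.4699, -0.2328, 0.0846]
ee_rot: [-0.004, 0.776, 0.631, -0.001]
contact_force: [0.4, 0.4, -0.1]
opening: 1.001
grip_force: 0.0
tcp [ 0.4699 -0.2328  0.0846] yaw -11.78 open 1.001 grip 0.0 F [ 0.4  0.4 -0.1] t 7.975 dp [-0.005   0.0103  0.1252] roll 0.0002
```

View pics/w5.png

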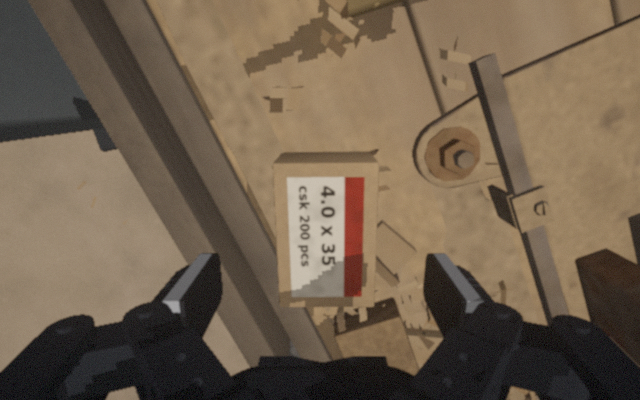

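The carton lies square to the jaws; its top runs (279,163)–(376,163)–(374,303)–(279,305).

```bash
python3 -c "
from h import *
P=[ray('w5.png',*p,.038) for p in [(277,163),(376,163),(374,303),(279,305)]]
print(P);c=np.mean(P,0)
go(c[0],c[1],.022)"
```

```text
[array([ 0.4558, -0.1888,  0.038 ]), array([ 0.5052, -0.199 ,  0.038 ]), array([ 0.4909, -0.2793,  0.038 ]), array([ 0.437 , -0.2697,  0.038 ])]
tcp [ 0.4711 -0.2336  0.0865] yaw -11.78 open 1.0 grip 0.0 F [0.8 0.5 0.4] t 8.025 dp [-0.0008  0.0028  0.1291] roll None
```

```bash
python3 -m creep '{"dp":[[-0.001,0.003,0.08],[0,0,0.042],[0,0,0],[0,0,0],[0,0,0]],"roll":[0,0,0,0,0],"claw":[1,1,1,0,0]}' 45
python3 -m creep '{"dp":[[0,0,0],[0,0,0],[0,0,-0.03],[0,0,-0.1],[0,0,-0.1]],"roll":[0,0,0,0,0],"claw":[0,0,0,0,0]}'
python3 -c "
from h import *
go(.591,.004,.24,5.7)"
```

```text
time: 8.65
tcp_pos: [0.4737, -0.2354, 0.0285]
ee_rot: [0.001, 0.776, 0.631, 0.0]
contact_force: [0.6, -1.2, -0.1]
opening: 0.633
grip_force: 47.9
time: 9.28
tcp_pos: [0.4732, -0.2348, 0.1439]
ee_rot: [-0.0, 0.776, 0.631, 0.0]
contact_force: [0.8, 0.5, -3.4]
opening: 0.635
grip_force: 50.0
tcp [ 0.4732 -0.2348  0.1439] yaw -11.79 open 0.635 grip 50.0 F [ 0.8  0.5 -3.4] t 9.275 dp [ 0.5157  0.1331 -0.1922] roll -0.1943
```

```bash
python3 -m creep '{"dp":[[0,0,-0.1],[0.05,0.014,-0.1],[0.115,0.03,0],[0.115,0.03,0],[0.115,0.03,0]],"roll":[0,0,0,0,0],"claw":[0,0,0,0,0]}'
python3 -m creep '{"dp":[[0.115,0.03,0],[0,0,0],[0,0,0],[0,0,0]],"roll":[0,-0.1,-0.094,0],"claw":[0,0,0,0]}'
python3 -c "
from h import *
go(.591,.004,.24,5.7);save('wrist','w6.png')"
```

```text
time: 9.9
tcp_pos: [0.5649, -0.0506, 0.2431]
ee_rot: [0.001, 0.776, 0.631, 0.0]
contact_force: [1.0, 0.7, -3.6]
opening: 0.632
grip_force: 50.0
time: 10.4
tcp_pos: [0.5908, 0.0012, 0.2425]
ee_rot: [0.0, 0.672, 0.741, 0.0]
contact_force: [0.1, 0.8, -3.9]
opening: 0.638
grip_force: 50.0
tcp [0.5908 0.0012 0.2425] yaw 5.62 open 0.638 grip 50.0 F [ 0.1  0.8 -3.9] t 10.4 dp [0.0055 0.001  0.0051] roll -0.0009
```

View pics/w6.png

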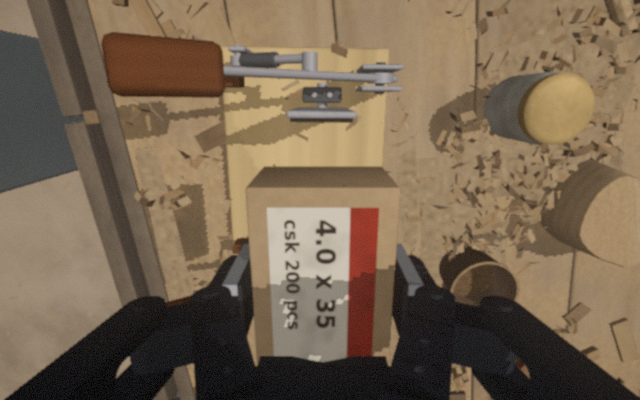

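The left cheek's top bar is at px (290–356, 115) and the foot's left corners are at about (388,49) and (224,60). I'll check these against the carrier model.

```bash
python3 - <<'E'
from h import *
from scipy.optimize import least_squares
obs={'w1.png':[((65,118,12),(477*.8,62*.8)),((65,-118,12),(468*.8,320*.8)),((-100,-118,12),(287*.8,323*.8)),((-25,54.5,118),(352*.8,151*.8)),((25,54.5,118),(432*.8,150*.8)),((-25,-54.5,118),(358*.8,326*.8)),((25,-54.5,118),(428*.8,326*.8))],
'w6.png':[((65,118,12),(388,49)),((-25,54.5,118),(289,120)),((25,54.5,118),(356,120))]}
def P(v,l):
    c,s=np.cos(v[2]),np.sin(v[2]);l=np.array(l)/1000;return [v[0]+c*l[0]-s*l[1],v[1]+s*l[0]+c*l[1],l[2]]
f=lambda v:np.concatenate([proj(k,P(v,l))-p for k,o in obs.items() for l,p in o])
s=least_squares(f,[.591,.004,.1],loss='soft_l1');print(s.x,np.degrees(s.x[2]));print(f(s.x).reshape(-1,2).round(1))
E
```

```text
[0.591 0.004 0.1  ] 5.729577951308233
[[ 1.1 -5.5]
 [-0.8  7.8]
 [ 2.5  6. ]
 [-2.1 -2.6]
 [ 2.7 -2.1]
 [-1.6 -5.8]
 [ 3.7 -6.1]
 [ 1.3 -5.4]
 [-2.6 -1.5]
 [ 0.4 -1.6]]
```

```bash
python3 -m creep '{"dp":[[0.003,0,0.06],[0,0,0.11],[0,0,0.11],[0,0,0.07],[0,0,0.03]],"roll":[0,0,0,0,0],"claw":[0,0,0,0,0]}'
python3 -m creep '{"dp":[[0,0,0.012],[0,0,0.003],[0,0,0]],"roll":[0,0,0],"claw":[0,0,0]}'
python3 -c "
from h import *
go(.591,.003,.0405,5.7)"
```

```text
time: 11.08
tcp_pos: [0.5899, 0.0022, 0.0501]
ee_rot: [-0.001, 0.672, 0.74, -0.001]
contact_force: [-0.4, 0.4, -3.2]
opening: 0.629
grip_force: 49.9
time: 11.45
tcp_pos: [0.5918, 0.0023, 0.0457]
ee_rot: [0.001, 0.671, 0.741, 0.001]
contact_force: [0.9, 0.3, -3.3]
opening: 0.632
grip_force: 49.9
tcp [0.5918 0.0023 0.0457] yaw 5.65 open 0.632 grip 49.9 F [ 0.9  0.3 -3.3] t 11.45 dp [ 0.0015 -0.0014  0.0103] roll -0.0005
```

```bash
python3 -m creep '{"dp":[[0.001,-0.001,0.008],[0,0,0.002],[0,0,0]],"roll":[0,0,0],"claw":[0,0,0]}'
python3 -c "
from h import *
go(.591,.003,.0405,5.7)"
```

```text
time: 11.82
tcp_pos: [0.5908, 0.0029, 0.0405]
ee_rot: [0.001, 0.671, 0.741, 0.0]
contact_force: [-2.9, 0.8, 5.6]
opening: 0.633
grip_force: 51.0
tcp [0.5908 0.0029 0.0405] yaw 5.67 open 0.633 grip 51.0 F [-2.9  0.8  5.6] t 11.825 dp [0.0002 0.0004 0.0001] roll -0.0003
```

```bash
python3 -m creep '{"dp":[[0,0,0],[0,0,0],[0,0,-0.05],[0,0,-0.11],[0,0,-0.12]],"roll":[0,0,0,0,0],"claw":[1,1,1,1,1]}'
python3 -m creep '{"dp":[[0,0,-0.12],[0,0,0]],"roll":[0,0],"claw":[1,1]}'
python3 -c "
from h import *
go(.46,.30,.25,0);save('wrist','w7.png')"
```

```text
time: 12.45
tcp_pos: [0.5899, 0.0029, 0.1802]
ee_rot: [-0.001, 0.671, 0.741, -0.0]
contact_force: [1.3, 0.3, 0.2]
opening: 0.999
grip_force: 0.0
time: 12.7
tcp_pos: [0.5928, 0.0026, 0.2451]
ee_rot: [0.005, 0.671, 0.741, 0.003]
contact_force: [-0.1, -0.3, 0.3]
opening: 0.998
grip_force: 0.0
tcp [0.5928 0.0026 0.2451] yaw 5.67 open 0.998 grip 0.0 F [-0.1 -0.3  0.3] t 12.7 dp [ 0.6181 -0.2053 -0.0137] roll 0.063
```

View pics/w7.png

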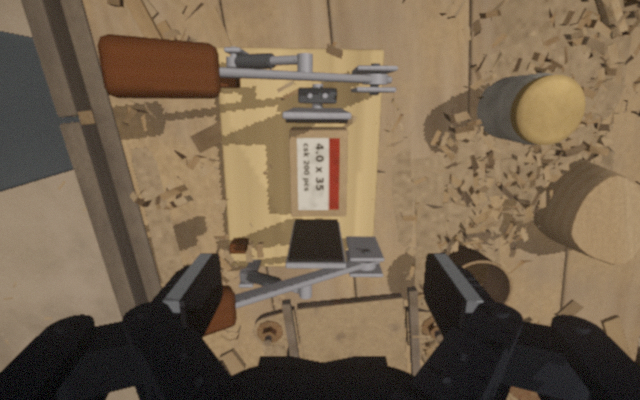

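The first carton is centred between the cheeks (top px 293–347, 131–216). Next, the left group.

```bash
python3 -m creep '{"dp":[[0.07,-0.09,-0.02],[0.11,-0.04,0],[0.11,-0.03,0],[0.11,-0.03,0],[0.11,-0.015,0]],"roll":[0,0,0,0,0],"claw":[1,1,1,1,1]}'
python3 -m creep '{"dp":[[0.108,0,0],[0,0,0],[0,0,0]],"roll":[0.063,0,0],"claw":[1,1,1]}'
python3 -c "
from h import *
go(.46,.30,.25,0);save('wrist','w8.png')"
```

```text
time: 13.38
tcp_pos: [0.4615, 0.2478, 0.2477]
ee_rot: [-0.001, 0.671, 0.741, -0.001]
contact_force: [1.1, -0.3, 0.6]
opening: 1.002
grip_force: 0.0
time: 13.75
tcp_pos: [0.4573, 0.2998, 0.2478]
ee_rot: [-0.0, 0.707, 0.708, -0.001]
contact_force: [-0.4, 0.3, 0.1]
opening: 1.004
grip_force: 0.0
tcp [0.4573 0.2998 0.2478] yaw 0.07 open 1.004 grip 0.0 F [-0.4  0.3  0.1] t 13.75 dp [ 0.0004  0.0054 -0.0045] roll 0.0008
```

View pics/w8.png

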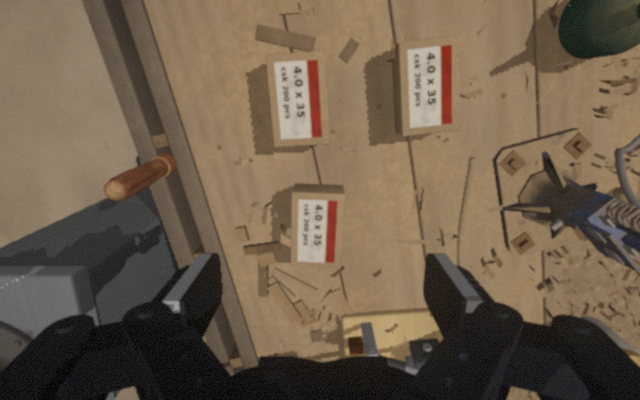

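Three cartons show. The label of A is at (298,200)–(336,200)–(333,264)–(295,263), B at (275,62)–(319,60)–(324,137)–(281,138), and C at (408,47)–(451,45)–(452,123)–(413,126).

```bash
python3 - <<'E'
from h import *
L={'A':[(298,200),(336,200),(333,264),(295,263)],'B':[(275,62),(319,60),(324,137),(281,138)],'C':[(408,47),(451,45),(452,123),(413,126)]}
for k,l in L.items():
    P=np.array([ray('w8.png',*p,.038) for p in l]);c=P.mean(0)
    y=(P[0]+P[1]-P[2]-P[3]);print(k,c,'yaw',np.degrees(np.arctan2(-y[0],y[1])),np.linalg.norm(P[0]-P[3]),np.linalg.norm(P[0]-P[1]))
    go(c[0],c[1],.10,np.degrees(np.arctan2(-y[0],y[1])))
E
```

```text
A [0.450625 0.234    0.038   ] yaw -2.747134119650349 0.07144823300824168 0.038900128534492005
tcp [0.4576 0.2993 0.2481] yaw -0.0 open 1.0 grip 0.0 F [ 0.2 -0.7  0.5] t 13.8 dp [-0.1302 -0.0135  0.2965] roll 0.0305
B [0.436375 0.368125 0.038   ] yaw 3.342244359075857 0.06907886796987919 0.04034017848250055
tcp [0.4576 0.2993 0.2481] yaw -0.0 open 1.0 grip 0.0 F [ 0.2 -0.7  0.5] t 13.8 dp [ 0.1381 -0.042   0.2961] roll -0.0372
C [0.558825 0.380925 0.038   ] yaw 7.494792127679029 0.07079562133352597 0.03874183785005555
tcp [0.4576 0.2993 0.2481] yaw -0.0 open 1.0 grip 0.0 F [ 0.2 -0.7  0.5] t 13.8 dp [0.1637 0.2029 0.2957] roll -0.0833
```

I've used 13 views, so from here I'll measure labels with image code: red stripe plus white, then minAreaRect.

```bash
cat >> h.py <<'E'
def labels(fn,z=.038):
    im=cv2.imread('pics/'+fn);h=cv2.cvtColor(im,cv2.COLOR_BGR2HSV)
    m=((h[...,1]<55)&(h[...,2]>150))|(((h[...,0]<8)|(h[...,0]>172))&(h[...,1]>150)&(h[...,2]>90))
    m=cv2.morphologyEx(m.astype('uint8'),cv2.MORPH_CLOSE,np.ones((9,9)))
    m=cv2.morphologyEx(m,cv2.MORPH_OPEN,np.ones((5,5)))
    for c in cv2.findContours(m,cv2.RETR_EXTERNAL,cv2.CHAIN_APPROX_NONE)[0]:
        if cv2.contourArea(c)<900: continue
        W=np.array([ray(fn,*p[0],z)[:2]*1000 for p in c]).astype('float32')
        (cx,cy),(w,hh),a=cv2.minAreaRect(W)
        b=cv2.boxPoints(((cx,cy),(w,hh),a));e=b[1]-b[0] if np.linalg.norm(b[1]-b[0])>np.linalg.norm(b[2]-b[1]) else b[2]-b[1]
        e=e*np.sign(e[1]);yaw=np.degrees(np.arctan2(-e[0],e[1]))
        print(fn,'px',c.mean(0).round().ravel(),'ctr',round(cx,1),round(cy,1),'size',round(w,1),round(hh,1),'yaw',yaw.round(1))
E
python3 -c "
from h import *
labels('w5.png');labels('w7.png',.05);labels('w8.png')"
python3 -m creep '{"dp":[[-0.065,-0.007,0.03],[-0.065,-0.007,0.1],[0,0,0.1],[0,0,0.06],[0,0,0]],"roll":[0.03,0,0,0,0],"claw":[1,1,1,1,1]}'
python3 -c "
from h import *
save('wrist','w9.png');labels('w9.png');go(.4506,.234,.024)"
```

```text
w5.png px [327. 236.] ctr 471.5 -234.7 size 69.4 39.9 yaw -11.2
w7.png px [318. 173.] ctr 591.5 2.4 size 39.4 69.6 yaw 5.8
w8.png px [316. 230.] ctr 451.7 235.4 size 69.5 39.1 yaw -1.1
w8.png px [298.  99.] ctr 434.5 368.1 size 39.5 70.2 yaw 3.4
w8.png px [429.  86.] ctr 557.1 380.0 size 38.8 70.3 yaw 6.1
time: 14.42
tcp_pos: [0.4482, 0.2335, 0.1024]
ee_rot: [-0.001, 0.724, 0.69, -0.002]
contact_force: [-1.0, 0.4, 0.4]
opening: 1.0
grip_force: 0.0
w9.png px [328. 216.] ctr 451.5 235.7 size 69.9 39.7 yaw -2.1
w9.png px [286.  20.] ctr 436.2 343.8 size 39.9 21.0 yaw -87.5
tcp [0.4493 0.2342 0.1041] yaw -2.79 open 1.001 grip 0.0 F [-1.2  0.4 -0.1] t 14.475 dp [-0.0002  0.0028  0.1602] roll None
```

```bash
python3 -m creep '{"dp":[[0.002,0.005,0.08],[0,0,0.06],[0,0,0.012],[0,0,0],[0,0,0]],"roll":[-0.007,0,0,0,0],"claw":[1,1,1,1,0]}' 50
python3 -m creep '{"dp":[[0,0,0],[0,0,0]],"roll":[0,0],"claw":[0,0]}'
python3 -c "
from h import *
go(.4515,.2355,.026)"
```

```text
time: 15.1
tcp_pos: [0.453, 0.2366, 0.0299]
ee_rot: [0.001, 0.72, 0.694, 0.001]
contact_force: [0.5, 0.1, 0.4]
opening: 0.814
grip_force: 0.0
time: 15.35
tcp_pos: [0.4524, 0.2366, 0.0297]
ee_rot: [0.0, 0.72, 0.694, 0.001]
contact_force: [-1.6, -0.6, 7.0]
opening: 0.638
grip_force: 53.7
tcp [0.4524 0.2366 0.0297] yaw -2.07 open 0.638 grip 53.7 F [-1.6 -0.6  7. ] t 15.35 dp [-0.0022 -0.0017  0.0075] roll None
```

```bash
python3 -m creep '{"dp":[[0,0,-0.03],[0,0,-0.1],[0,0,-0.12],[0,0,-0.12],[0,0,-0.07]],"roll":[0,0,0,0,0],"claw":[0,0,0,0,0]}'
python3 -c "
from h import *
go(.591,.003,.25,5.7)"
```

```text
time: 15.98
tcp_pos: [0.4521, 0.2365, 0.2526]
ee_rot: [0.001, 0.72, 0.694, 0.002]
contact_force: [0.7, 0.2, -3.7]
opening: 0.633
grip_force: 54.9
tcp [0.4521 0.2365 0.2526] yaw -2.06 open 0.633 grip 54.9 F [ 0.7  0.2 -3.7] t 15.975 dp [-0.4566  0.2943  0.0057] roll -0.0863
```

```bash
python3 -m creep '{"dp":[[-0.095,0.06,0],[-0.095,0.06,0],[-0.095,0.06,0],[-0.095,0.06,0],[-0.077,0.054,0]],"roll":[0,0,0,0,0],"claw":[0,0,0,0,0]}'
python3 -m creep '{"dp":[[0,0,0],[0,0,0]],"roll":[-0.086,0],"claw":[0,0]}'
python3 -c "
from h import *
go(.591,.003,.0797,5.7);save('wrist','w10.png');labels('w10.png')"
```

```text
time: 16.6
tcp_pos: [0.5908, 0.0006, 0.2491]
ee_rot: [0.0, 0.72, 0.694, 0.0]
contact_force: [0.4, 0.3, -2.5]
opening: 0.633
grip_force: 54.8
time: 16.85
tcp_pos: [0.5902, 0.0022, 0.2486]
ee_rot: [-0.0, 0.672, 0.741, -0.0]
contact_force: [-1.3, 0.1, -2.8]
opening: 0.634
grip_force: 54.8
tcp [0.5902 0.0022 0.2486] yaw 5.55 open 0.634 grip 54.8 F [-1.3  0.1 -2.8] t 16.85 dp [0.0013 0.002  0.3378] roll -0.0016
w10.png px [333. 271.] ctr 603.5 -127.1 size 114.4 183.3 yaw 5.7
w10.png px [323. 153.] ctr 589.4 21.3 size 40.7 28.8 yaw -84.3
```

```bash
python3 -c "
from h import *
labels('w10.png',.2569);go(.591,.003,.0797,5.7)"
python3 -m creep '{"dp":[[0.002,0.002,0.06],[0,0,0.1],[0,0,0.09],[0,0,0.05],[0,0,0.015]],"roll":[0,0,0,0,0],"claw":[0,0,0,0,0]}'
python3 -m creep '{"dp":[[0,0,0],[0,0,0]],"roll":[0,0],"claw":[0,0]}'
python3 -c "
from h import *
go(.591,.003,.0797,5.7)"
```

```text
w10.png px [333. 271.] ctr 590.9 4.2 size 40.0 64.0 yaw 5.6
w10.png px [323. 153.] ctr 586.1 56.0 size 14.3 10.1 yaw -84.3
tcp [0.5901 0.0028 0.2487] yaw 5.52 open 0.635 grip 54.8 F [ 0.  -0.4 -2.9] t 16.9 dp [2.00e-04 2.00e-03 3.38e-01] roll -0.002
time: 17.52
tcp_pos: [0.5903, 0.0046, 0.0897]
ee_rot: [-0.001, 0.672, 0.741, -0.001]
contact_force: [0.4, -0.0, -2.5]
opening: 0.632
grip_force: 54.7
time: 17.77
tcp_pos: [0.5923, 0.0038, 0.0924]
ee_rot: [0.001, 0.671, 0.741, 0.001]
contact_force: [0.7, -0.1, -3.2]
opening: 0.629
grip_force: 54.7
tcp [0.5923 0.0038 0.0924] yaw 5.66 open 0.629 grip 54.7 F [ 0.7 -0.1 -3.2] t 17.775 dp [-0.0014 -0.0028  0.0255] roll -0.0004
```

```bash
python3 -m creep '{"dp":[[-0.001,-0.003,0.015],[0,0,0.008],[0,0,0.003],[0,0,0]],"roll":[0,0,0,0],"claw":[0,0,0,0]}'
python3 -c "
from h import *
go(.591,.0034,.0797,5.7)"
```

```text
time: 18.27
tcp_pos: [0.5898, 0.003, 0.0797]
ee_rot: [0.0, 0.671, 0.741, 0.0]
contact_force: [-6.8, -0.1, 12.3]
opening: 0.635
grip_force: 56.6
tcp [0.5898 0.003  0.0797] yaw 5.66 open 0.635 grip 56.6 F [-6.8 -0.1 12.3] t 18.275 dp [0.0006 0.0025 0.0001] roll -0.0004
```

```bash
python3 -m creep '{"dp":[[0,0.002,-0.002],[0,0,0],[0,0,0],[0,0,-0.05],[0,0,-0.12]],"roll":[0,0,0,0,0],"claw":[0,1,1,1,1]}'
python3 -m creep '{"dp":[[0,0,-0.12],[0,0,-0.1],[0,0,0]],"roll":[0,0,0],"claw":[1,1,1]}'
python3 -c "
from h import *
save('wrist','w11.png');labels('w11.png',.088);go(.4345,.36,.27,3.4)"
```

```text
time: 18.9
tcp_pos: [0.5894, 0.0033, 0.1619]
ee_rot: [-0.003, 0.671, 0.741, -0.002]
contact_force: [0.4, -0.2, 0.3]
opening: 1.003
grip_force: 0.0
time: 19.27
tcp_pos: [0.5929, 0.003, 0.2786]
ee_rot: [0.004, 0.671, 0.741, 0.003]
contact_force: [0.1, -0.2, 0.0]
opening: 0.998
grip_force: 0.0
w11.png px [318. 175.] ctr 591.5 2.0 size 39.5 68.9 yaw 5.6
tcp [0.5917 0.0031 0.2756] yaw 5.67 open 0.998 grip 0.0 F [-0.9 -0.1 -1.5] t 19.325 dp [ 0.7413 -0.2424  0.0095] roll 0.0252
```

Second carton is stacked to within 0.5 mm. Now carton B.

```bash
python3 -m creep '{"dp":[[0.07,-0.09,0],[0.105,-0.06,0],[0.115,-0.035,0],[0.115,-0.03,0],[0.115,-0.02,0]],"roll":[0,0,0,0,0],"claw":[1,1,1,1,1]}'
python3 -m creep '{"dp":[[0.115,-0.007,0],[0.09,0,0.05],[0,0,0.11],[0,0,0.11],[0,0,0.05]],"roll":[0.025,0,0,0,0],"claw":[1,1,1,1,1]}'
python3 -c "
from h import *
go(.4345,.368,.11,3.4);save('wrist','w12.png');labels('w12.png')"
```

```text
time: 19.95
tcp_pos: [0.4468, 0.2516, 0.2722]
ee_rot: [-0.001, 0.671, 0.741, -0.001]
contact_force: [2.0, -0.4, -0.4]
opening: 0.998
grip_force: 0.0
time: 20.58
tcp_pos: [0.4338, 0.3507, 0.1087]
ee_rot: [-0.001, 0.686, 0.728, -0.004]
contact_force: [0.4, 0.2, 0.8]
opening: 1.001
grip_force: 0.0
tcp [0.4338 0.3507 0.1087] yaw 3.45 open 1.001 grip 0.0 F [0.4 0.2 0.8] t 20.575 dp [ 0.0344  0.0034 -0.0028] roll 0.0005
w12.png px [325. 188.] ctr 434.8 368.3 size 39.6 69.8 yaw 3.3
w12.png px [535. 182.] ctr 557.7 380.3 size 39.8 70.4 yaw 6.2
```

```bash
python3 -m creep '{"dp":[[0.035,0.004,0.07],[0,0,0.07],[0,0,0.02],[0,0,0],[0,0,0]],"roll":[0,0,0,0,0],"claw":[1,1,1,1,0]}' 50
python3 -m creep '{"dp":[[0,0,0],[0,0,0]],"roll":[0,0],"claw":[0,0]}'
python3 -m creep '{"dp":[[0,0,-0.03],[0,0,-0.1],[0,0,-0.12],[0,0,-0.12],[0,0,-0.09]],"roll":[0,0,0,0,0],"claw":[0,0,0,0,0]}'
python3 -c "
from h import *
go(.591,.003,.27,5.7)"
```

```text
time: 21.25
tcp_pos: [0.4383, 0.37, 0.0352]
ee_rot: [0.0, 0.686, 0.728, 0.001]
contact_force: [-0.5, 0.2, 0.0]
opening: 0.816
grip_force: 0.0
time: 21.5
tcp_pos: [0.4377, 0.37, 0.0354]
ee_rot: [0.0, 0.686, 0.728, 0.001]
contact_force: [-2.5, 0.1, 5.7]
opening: 0.634
grip_force: 54.4
time: 22.12
tcp_pos: [0.4376, 0.3697, 0.2679]
ee_rot: [0.001, 0.686, 0.728, 0.002]
contact_force: [1.4, -0.6, -3.5]
opening: 0.631
grip_force: 54.7
tcp [0.4376 0.3697 0.2679] yaw 3.42 open 0.631 grip 54.7 F [ 1.4 -0.6 -3.5] t 22.125 dp [-0.7503  0.2626 -0.0045] roll -0.0254
```

```bash
python3 -m creep '{"dp":[[-0.115,0.02,0],[-0.115,0.03,0],[-0.11,0.04,0],[-0.11,0.045,0],[-0.11,0.045,0]],"roll":[0,0,0,0,0],"claw":[0,0,0,0,0]}'
python3 -m creep '{"dp":[[-0.1,0.04,0],[-0.09,0.042,0],[0,0,0],[0,0,0]],"roll":[0,0,-0.025,0],"claw":[0,0,0,0]}'
python3 -c "
from h import *
go(.5908,.0039,.1234,5.65);save('wrist','w13.png');labels('w13.png',r.observe()['tcp_pos'][2]+.0026)"
```

```text
time: 22.75
tcp_pos: [0.5443, 0.0937, 0.265]
ee_rot: [0.001, 0.686, 0.728, 0.001]
contact_force: [0.2, 0.5, -3.3]
opening: 0.628
grip_force: 54.6
time: 23.25
tcp_pos: [0.5904, 0.0026, 0.2643]
ee_rot: [0.0, 0.672, 0.741, 0.0]
contact_force: [-0.0, 1.1, -2.7]
opening: 0.628
grip_force: 54.6
tcp [0.5904 0.0026 0.2643] yaw 5.58 open 0.628 grip 54.6 F [-0.   1.1 -2.7] t 23.25 dp [0.0025 0.001  0.2819] roll -0.0007
w13.png px [333. 273.] ctr 591.5 1.2 size 40.0 70.3 yaw 5.8
w13.png px [322. 154.] ctr 586.2 55.1 size 16.0 8.4 yaw -84.3
```

```bash
python3 -m creep '{"dp":[[0.002,0,0.06],[0,0,0.09],[0,0,0.07],[0,0,0.035],[0,0,0]],"roll":[0,0,0,0,0],"claw":[0,0,0,0,0]}'
python3 -m creep '{"dp":[[0,0,0.008],[0,0,0]],"roll":[0,0],"claw":[0,0]}'
python3 -c "
from h import *
go(.5908,.0036,.1234,5.65)"
```

```text
time: 23.92
tcp_pos: [0.5895, 0.0051, 0.1355]
ee_rot: [-0.001, 0.671, 0.741, -0.001]
contact_force: [-0.0, -0.1, -2.0]
opening: 0.63
grip_force: 54.5
time: 24.18
tcp_pos: [0.5908, 0.0043, 0.1332]
ee_rot: [0.001, 0.671, 0.741, 0.0]
contact_force: [-0.0, -0.1, -2.7]
opening: 0.632
grip_force: 54.6
tcp [0.5908 0.0043 0.1332] yaw 5.68 open 0.632 grip 54.6 F [-0.  -0.1 -2.7] t 24.175 dp [-0.0014 -0.0002  0.0197] roll 0.0003
```

```bash
python3 -m creep '{"dp":[[-0.001,0,0.012],[0,0,0.006],[0,0,0.002],[0,0,0]],"roll":[0,0,0,0],"claw":[0,0,0,0]}'
python3 -c "
from h import *
go(.5908,.0036,.1234,5.65)"
```

```text
time: 24.68
tcp_pos: [0.5905, 0.0036, 0.1234]
ee_rot: [0.0, 0.671, 0.741, 0.0]
contact_force: [-4.0, -0.3, 5.2]
opening: 0.627
grip_force: 55.6
tcp [0.5905 0.0036 0.1234] yaw 5.67 open 0.627 grip 55.6 F [-4.  -0.3  5.2] t 24.675 dp [-0.0001  0.0006  0.0001] roll 0.0002
```

```bash
python3 -m creep '{"dp":[[0,0,0],[0,0,0],[0,0,0],[0,0,-0.06],[0,0,-0.12]],"roll":[0,0,0,0,0],"claw":[0,1,1,1,1]}'
python3 -m creep '{"dp":[[0,0,-0.12],[0,0,-0.07],[0,0,0]],"roll":[0,0,0],"claw":[1,1,1]}'
python3 -c "
from h import *
save('wrist','w14.png');labels('w14.png',.126);go(.557,.380,.27,6.2)"
```

```text
time: 25.3
tcp_pos: [0.5893, 0.0037, 0.2108]
ee_rot: [-0.002, 0.671, 0.741, -0.002]
contact_force: [2.1, 0.3, 0.6]
opening: 1.0
grip_force: 0.0
time: 25.68
tcp_pos: [0.5917, 0.0035, 0.3108]
ee_rot: [0.003, 0.671, 0.741, 0.002]
contact_force: [0.4, -0.3, -0.0]
opening: 1.0
grip_force: 0.0
w14.png px [319. 177.] ctr 591.2 2.1 size 39.3 69.9 yaw 6.2
tcp [0.5909 0.0036 0.3083] yaw 5.67 open 1.005 grip 0.0 F [-0.6 -1.3 -0.9] t 25.725 dp [0.7558 0.0067 0.0762] roll -0.0059
```

```bash
python3 -m creep '{"dp":[[0.06,-0.08,0],[0.105,-0.06,0],[0.115,-0.02,0],[0.12,0,0],[0.12,0.01,0]],"roll":[0,0,0,0,0],"claw":[1,1,1,1,1]}'
python3 -m creep '{"dp":[[0.11,0.05,0.03],[0.08,0.09,0.05],[0,0.015,0.11],[0,0,0.11],[0,0,0.05]],"roll":[-0.006,0,0,0,0],"claw":[1,1,1,1,1]}'
python3 -m creep '{"dp":[[0,0,0.05],[0,0,0]],"roll":[0,0],"claw":[1,1]}'
python3 -c "
from h import *
save('wrist','w15.png');labels('w15.png');go(.557,.380,.030,6.2)"
```

```text
time: 26.35
tcp_pos: [0.4891, 0.2565, 0.3058]
ee_rot: [-0.0, 0.671, 0.741, -0.001]
contact_force: [0.9, -0.3, -0.3]
opening: 0.999
grip_force: 0.0
time: 26.98
tcp_pos: [0.5532, 0.3546, 0.1269]
ee_rot: [-0.002, 0.668, 0.744, -0.004]
contact_force: [0.5, 0.1, 0.3]
opening: 0.998
grip_force: 0.0
time: 27.22
tcp_pos: [0.5538, 0.3547, 0.1043]
ee_rot: [-0.001, 0.668, 0.744, -0.004]
contact_force: [-0.2, -1.1, -0.4]
opening: 0.998
grip_force: 0.0
w15.png px [333. 178.] ctr 557.6 380.2 size 39.8 70.0 yaw 6.3
tcp [0.5549 0.3553 0.1065] yaw 6.21 open 1.001 grip 0.0 F [ 0.   0.9 -0.3] t 27.275 dp [0.0489 0.0101 0.1528] roll 0.0001
```

```bash
python3 -m creep '{"dp":[[0.049,0.01,0.07],[0,0,0.07],[0,0,0.015],[0,0,0],[0,0,0]],"roll":[0,0,0,0,0],"claw":[1,1,1,1,0]}' 50
python3 -m creep '{"dp":[[0,0,0],[0,0,0]],"roll":[0,0],"claw":[0,0]}'
python3 -m creep '{"dp":[[0,0,-0.03],[0,0,-0.1],[0,0,-0.12],[0,0,-0.12],[0,0,-0.12]],"roll":[0,0,0,0,0],"claw":[0,0,0,0,0]}'
python3 -c "
from h import *
go(.591,.003,.31,5.7)"
```

```text
time: 27.9
tcp_pos: [0.5594, 0.381, 0.033]
ee_rot: [0.001, 0.668, 0.744, 0.002]
contact_force: [0.8, -0.0, 0.0]
opening: 0.818
grip_force: 0.0
time: 28.15
tcp_pos: [0.5589, 0.381, 0.0329]
ee_rot: [0.0, 0.668, 0.744, 0.001]
contact_force: [-0.8, -0.1, 6.6]
opening: 0.631
grip_force: 55.3
time: 28.78
tcp_pos: [0.5577, 0.3804, 0.2788]
ee_rot: [0.0, 0.668, 0.744, 0.0]
contact_force: [1.0, 0.4, -2.8]
opening: 0.63
grip_force: 54.2
tcp [0.5577 0.3804 0.2788] yaw 6.21 open 0.63 grip 54.2 F [ 1.   0.4 -2.8] t 28.775 dp [-0.7575 -0.0154 -0.0625] roll 0.0056
```

```bash
python3 -m creep '{"dp":[[-0.08,-0.09,-0.03],[-0.11,-0.05,-0.03],[-0.12,-0.01,0],[-0.12,0,0],[-0.115,0.02,0]],"roll":[0,0,0,0,0],"claw":[0,0,0,0,0]}'
python3 -m creep '{"dp":[[-0.105,0.06,0],[-0.1,0.055,0],[0,0,0],[0,0,0]],"roll":[0,0.006,0,0],"claw":[0,0,0,0]}'
python3 -c "
from h import *
go(.5908,.003,.1589,5.7);save('wrist','w16.png');labels('w16.png',r.observe()['tcp_pos'][2]+.0051)"
```

```text
time: 29.4
tcp_pos: [0.5223, 0.101, 0.3073]
ee_rot: [0.001, 0.668, 0.744, 0.001]
contact_force: [1.9, 0.4, -3.8]
opening: 0.629
grip_force: 54.3
time: 29.9
tcp_pos: [0.5908, 0.0072, 0.3061]
ee_rot: [-0.0, 0.671, 0.741, 0.0]
contact_force: [-0.1, 1.0, -2.5]
opening: 0.634
grip_force: 54.4
tcp [0.5908 0.0072 0.3061] yaw 5.64 open 0.634 grip 54.4 F [-0.1  1.  -2.5] t 29.9 dp [-0.0086 -0.0007  0.2944] roll -0.0007
w16.png px [332. 267.] ctr 591.7 8.0 size 39.9 67.7 yaw 5.8
```

```bash
python3 -m creep '{"dp":[[-0.009,0,0.06],[0,0,0.09],[0,0,0.07],[0,0,0.035],[0,0,0.01]],"roll":[0,0,0,0,0],"claw":[0,0,0,0,0]}'
python3 -m creep '{"dp":[[0,0,0],[0,0,0]],"roll":[0,0],"claw":[0,0]}'
python3 -c "
from h import *
go(.5908,.0027,.1589,5.65)"
```

```text
time: 30.58
tcp_pos: [0.5908, 0.0041, 0.1729]
ee_rot: [-0.001, 0.671, 0.742, -0.0]
contact_force: [0.1, 0.0, -2.3]
opening: 0.63
grip_force: 54.3
time: 30.82
tcp_pos: [0.5922, 0.0029, 0.1747]
ee_rot: [0.001, 0.671, 0.741, 0.001]
contact_force: [-0.1, 0.1, -3.5]
opening: 0.631
grip_force: 54.3
tcp [0.5922 0.0029 0.1747] yaw 5.7 open 0.631 grip 54.3 F [-0.1  0.1 -3.5] t 30.825 dp [-0.0001 -0.003   0.0316] roll 0.0006
```

```bash
python3 -m creep '{"dp":[[0,-0.003,0.016],[0,0,0.01],[0,0,0.006],[0,0,0],[0,0,0]],"roll":[0,0,0,0,0],"claw":[0,0,0,0,0]}'
python3 -c "
from h import *
go(.5908,.0027,.1589,5.65)"
```

```text
time: 31.45
tcp_pos: [0.59, 0.0024, 0.1588]
ee_rot: [0.0, 0.671, 0.741, 0.0]
contact_force: [-4.4, 0.3, 10.1]
opening: 0.629
grip_force: 55.9
tcp [0.59   0.0024 0.1588] yaw 5.67 open 0.629 grip 55.9 F [-4.4  0.3 10.1] t 31.45 dp [ 0.0004  0.0016 -0.0001] roll 0.0002
```

```bash
python3 -m creep '{"dp":[[0,0.001,-0.001],[0,0,0],[0,0,0],[0,0,-0.06],[0,0,-0.12]],"roll":[0,0,0,0,0],"claw":[0,1,1,1,1]}'
python3 -m creep '{"dp":[[0,0,-0.1],[0,0,-0.05],[0,0,0]],"roll":[0,0,0],"claw":[1,1,1]}'
python3 -c "
from h import *
save('wrist','w17.png');labels('w17.png',.164);go(.4975,.085,.26,5.7)
save('scene','s2.png');save('side','sd2.png')"
```

```text
time: 32.08
tcp_pos: [0.5896, 0.0026, 0.2462]
ee_rot: [-0.002, 0.671, 0.741, -0.002]
contact_force: [2.1, 0.9, 0.4]
opening: 1.004
grip_force: 0.0
time: 32.45
tcp_pos: [0.5916, 0.0024, 0.3248]
ee_rot: [0.002, 0.671, 0.741, 0.001]
contact_force: [-0.6, 0.3, -0.7]
opening: 0.999
grip_force: 0.0
w17.png px [321. 185.] ctr 591.7 -2.0 size 39.5 77.1 yaw 5.5
tcp [0.5909 0.0025 0.3227] yaw 5.67 open 1.003 grip 0.0 F [ 0.1  0.3 -1.2] t 32.5 dp [ 0.1827 -0.1697  0.1253] roll -0.0003
```

All four are stacked (the top label reading includes part of a bright cheek). I'll use the last view to check the column before pressing the levers.

```bash
python3 -c "
from h import *
w=cv2.imread('pics/w17.png')[20:320,60:560]
s=cv2.imread('pics/s2.png')[190:310,280:420];d=cv2.imread('pics/sd2.png')[150:250,260:380]
s=cv2.resize(s,(350,300),interpolation=2);d=cv2.resize(d,(350,292),interpolation=2)
c=np.zeros((600,800,3),'uint8');c[:300,:500]=w;c[300:,:350]=s;c[300:592,400:750]=d;cv2.imwrite('pics/col.png',c)"
```

```text
(no output)
```

View pics/col.png

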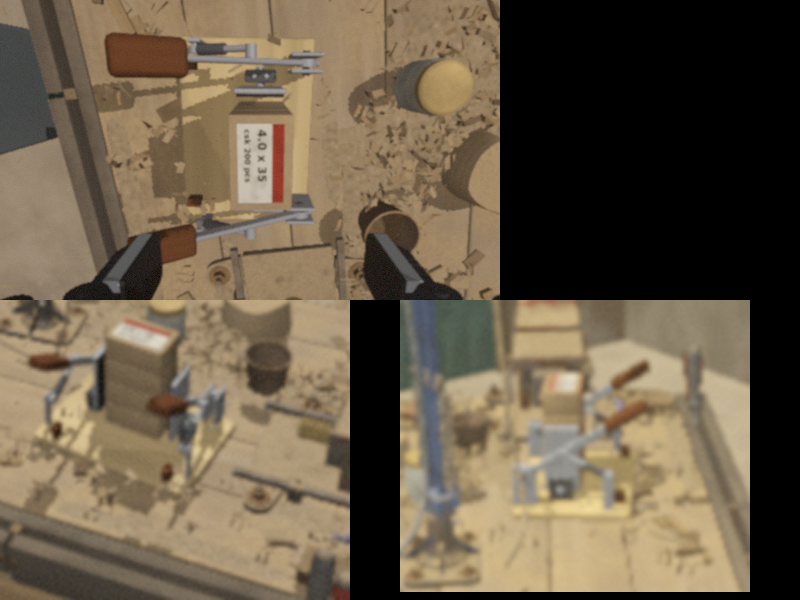

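The column stands straight, with four cartons and both levers up; the left grip is at (147,55) in the crop. Now the left lever.

```bash
python3 -m creep '{"dp":[[0.06,-0.065,0],[0.06,-0.065,0],[0.057,-0.06,0.05],[0,0,0.1],[0,0,0.06]],"roll":[0,0,0,0,0],"claw":[0,0,0,0,0]}'
python3 -m creep '{"dp":[[0,0,0],[0,0,0]],"roll":[0,0],"claw":[0,0]}'
python3 -c "
from h import *
go(.4878,.0812,.172,5.7);print(r.nose_length)"
```

```text
time: 33.22
tcp_pos: [0.4854, 0.0816, 0.2146]
ee_rot: [-0.002, 0.671, 0.742, -0.002]
contact_force: [0.6, 0.3, 0.5]
opening: -0.002
grip_force: 0.0
time: 33.48
tcp_pos: [0.4879, 0.0811, 0.2184]
ee_rot: [0.0, 0.671, 0.741, 0.0]
contact_force: [0.6, -0.2, 0.3]
opening: -0.003
grip_force: 0.0
tcp [0.4879 0.0811 0.2184] yaw 5.66 open -0.003 grip 0.0 F [ 0.6 -0.2  0.3] t 33.475 dp [ 0.0002 -0.0003  0.0927] roll -0.0005
0.017
```

```bash
python3 -m creep '{"dp":[[0,0,0.07],[0,0,0.03],[0,-0.008,0.03],[0,-0.008,0.03],[0,-0.008,0.03]],"roll":[0,0,0,0,0],"claw":[0,0,0,0,0]}'
python3 -m creep '{"dp":[[0,-0.008,0.03],[0,-0.006,0.03],[0,-0.004,0.02]],"roll":[0,0,0],"claw":[0,0,0]}'
```

```text
time: 34.1
tcp_pos: [0.4768, 0.0799, 0.1248]
ee_rot: [0.002, 0.671, 0.741, 0.001]
contact_force: [-3.2, -0.2, 9.6]
opening: -0.002
grip_force: 3.7
time: 34.48
tcp_pos: [0.4675, 0.079, 0.0834]
ee_rot: [0.001, 0.671, 0.741, 0.001]
contact_force: [-0.2, 0.3, 0.1]
opening: -0.003
grip_force: 0.0
```

```bash
python3 -m creep '{"dp":[[0,0,0.02],[0,0,0.01],[0,0,0.006],[0,0,0]],"roll":[0,0,0,0],"claw":[0,0,0,0]}'
python3 -m creep '{"dp":[[0,0,-0.08],[0,0,-0.11],[0,0,-0.11],[0,0,-0.1],[0,0,0]],"roll":[0,0,0,0,0],"claw":[0,0,0,0,0]}'
python3 -c "
from h import *
go(.5053,-.0939,.26,5.7);save('wrist','w18.png')"
```

```text
time: 34.98
tcp_pos: [0.4672, 0.0791, 0.0672]
ee_rot: [0.001, 0.671, 0.741, 0.001]
contact_force: [-7.6, -1.1, 25.8]
opening: -0.001
grip_force: 12.9
time: 35.6
tcp_pos: [0.4686, 0.0792, 0.269]
ee_rot: [0.003, 0.671, 0.741, 0.003]
contact_force: [-0.3, 0.3, -0.4]
opening: 0.0
grip_force: 0.0
tcp [0.4686 0.0792 0.269 ] yaw 5.68 open 0.0 grip 0.0 F [-0.3  0.3 -0.4] t 35.6 dp [-0.3517  0.0386  0.0186] roll -0.0003
```

The left lever met its stop at about 50 mm. Now the right one.

```bash
python3 -m creep '{"dp":[[-0.1,0.01,0],[-0.12,0.013,0],[-0.095,0.012,0],[-0.035,0.003,0.02],[0,0,0.07]],"roll":[0,0,0,0,0],"claw":[0,0,0,0,0]}'
python3 -m creep '{"dp":[[0,0,0],[0,0,0]],"roll":[0,0],"claw":[0,0]}'
python3 -c "
from h import *
go(.5053,-.0939,.172,5.7)"
```

```text
time: 36.28
tcp_pos: [0.5032, -0.0943, 0.2189]
ee_rot: [0.001, 0.672, 0.741, 0.0]
contact_force: [0.8, 0.2, -0.4]
opening: 0.002
grip_force: 0.0
time: 36.52
tcp_pos: [0.5029, -0.0925, 0.2201]
ee_rot: [-0.0, 0.671, 0.742, 0.0]
contact_force: [-0.3, -0.0, 0.3]
opening: 0.003
grip_force: 0.0
tcp [ 0.5029 -0.0925  0.2201] yaw 5.72 open 0.003 grip 0.0 F [-0.3 -0.   0.3] t 36.525 dp [-0.0033  0.0046  0.0962] roll 0.0002
```

```bash
python3 -m creep '{"dp":[[-0.003,0.004,0.073],[0,0,0.03],[0,-0.008,0.03],[0,-0.008,0.03],[0,-0.008,0.03]],"roll":[0,0,0,0,0],"claw":[0,0,0,0,0]}'
python3 -m creep '{"dp":[[0,-0.008,0.03],[0,-0.006,0.03],[0,-0.004,0.02],[0,0,0.02],[0,0,0.014]],"roll":[0,0,0,0,0],"claw":[0,0,0,0,0]}'
python3 -m creep '{"dp":[[0,0,-0.08],[0,0,-0.11],[0,0,-0.11],[0,0,-0.12],[0,0,-0.1]],"roll":[0,0,0,0,0],"claw":[0,0,0,0,0]}'
python3 -m creep '{"dp":[[0,0.08,-0.05],[0.08,0.08,0],[0.08,0,0],[0,0,0]],"roll":[0,0,0,0],"claw":[0,0,0,0]}'
python3 -c "
from h import *
go(.591,.003,.3,5.7);save('wrist','w19.png');labels('w19.png',.164);save('scene','s3.png')
# check lever pads by colour (red-brown blobs) in wrist view and back-project at 50 and 152 mm
for fn in ['w17.png','w18.png','w19.png']:
    h=cv2.cvtColor(cv2.imread('pics/'+fn),cv2.COLOR_BGR2HSV)
    m=((h[...,0]<12)&(h[...,1]>140)&(h[...,2]>60)&(h[...,2]<170)).astype('uint8');m=cv2.morphologyEx(m,cv2.MORPH_OPEN,np.ones((5,5)))
    n,_,st,ce=cv2.connectedComponentsWithStats(m)
    for i in range(1,n):
        if st[i,4]>300: print(fn,st[i],ray(fn,*ce[i],.05),ray(fn,*ce[i],.152))
"
```

```text
time: 37.15
tcp_pos: [0.4938, -0.0957, 0.125]
ee_rot: [0.002, 0.671, 0.741, 0.001]
contact_force: [-2.0, 0.1, 8.2]
opening: -0.003
grip_force: 3.7
time: 37.78
tcp_pos: [0.4847, -0.0966, 0.0669]
ee_rot: [0.001, 0.671, 0.741, 0.0]
contact_force: [-12.0, 5.0, 53.8]
opening: 0.001
grip_force: 27.8
time: 38.4
tcp_pos: [0.4841, -0.0965, 0.329]
ee_rot: [0.001, 0.671, 0.741, 0.0]
contact_force: [0.6, 0.2, -0.7]
opening: 0.001
grip_force: 0.0
time: 38.9
tcp_pos: [0.5558, -0.0065, 0.3511]
ee_rot: [-0.0, 0.67, 0.742, 0.0]
contact_force: [-0.5, -0.6, 0.1]
opening: -0.003
grip_force: 0.0
tcp [ 0.5558 -0.0065  0.3511] yaw 5.89 open -0.003 grip 0.0 F [-0.5 -0.6  0.1] t 38.9 dp [0.0117 0.072  0.1023] roll 0.0021
w19.png px [360. 171.] ctr 591.2 1.8 size 39.3 70.4 yaw 5.8
w19.png px [ 13. 117.] ctr 283.1 14.3 size 199.3 36.7 yaw -8.7
w17.png [333 144  11  78 783] [ 0.6153 -0.023   0.05  ] [0.6075 0.0019 0.152 ]
w18.png [480 272  18  55 618] [ 0.6776 -0.0523  0.05  ] [0.6135 0.0081 0.152 ]
w19.png [371 135  13  73 665] [ 0.6276 -0.0173  0.05  ] [0.6089 0.0025 0.152 ]
```

```bash
python3 - <<'E'
from h import *
def W(x,y,z): c,s=np.cos(.0995),np.sin(.0995);return [.591+c*x-s*y,.003+s*x+c*y,z]
for fn in ['w17.png','w18.png','w19.png']:
    im=cv2.cvtColor(cv2.imread('pics/'+fn),cv2.COLOR_BGR2RGB)
    for n,p in dict(Lup=(-.094,.088,.152),Ldn=(-.121,.088,.05),Rup=(-.094,-.088,.152),Rdn=(-.121,-.088,.05)).items():
        u,v=proj(fn,W(*p)).round().astype(int)
        print(fn,n,u,v,im[max(v-4,0):v+5,max(u-4,0):u+5].reshape(-1,3).mean(0).round() if 0<=u<640 and 0<=v<400 else None)
im=cv2.cvtColor(cv2.imread('pics/s3.png'),cv2.COLOR_BGR2RGB);i2=cv2.cvtColor(cv2.imread('pics/s2.png'),cv2.COLOR_BGR2RGB)
for n,p in dict(Lup=(-.094,.088,.145),Ldn=(-.121,.088,.045),Rup=(-.094,-.088,.145),Rdn=(-.121,-.088,.045)).items():
    u,v=proj('s3.png',W(*p)).round().astype(int);print(n,u,v,'before',i2[v-1:v+2,u-2:u+3].reshape(-1,3).mean(0).round(),'after',im[v-1:v+2,u-2:u+3].reshape(-1,3).mean(0).round())
b=proj('s3.png',(.488,-.343,.024)).round().astype(int);print('block',b,im[b[1]-1:b[1]+2,b[0]-1:b[0]+2].reshape(-1,3).mean(0))
E
```

```text
w17.png Lup 205 75 [104.  63.  38.]
w17.png Ldn 210 81 [105.  63.  38.]
w17.png Rup 223 268 [89. 56. 36.]
w17.png Rdn 223 229 [160. 134. 100.]
w18.png Lup 347 198 [202. 175. 128.]
w18.png Ldn 313 170 [113.  71.  44.]
w18.png Rup 343 389 [20. 20. 21.]
w18.png Rdn 314 317 [25. 23. 23.]
w19.png Lup 257 71 [110.  69.  42.]
w19.png Ldn 250 77 [110.  69.  42.]
w19.png Rup 265 251 [166. 142. 111.]
w19.png Rdn 257 218 [109.  68.  42.]
Lup 300 215 before [72. 45. 29.] after [178. 157. 126.]
Ldn 297 242 before [186. 164. 123.] after [118.  76.  48.]
Rup 348 232 before [86. 54. 35.] after [84. 83. 82.]
Rdn 343 260 before [121. 101.  71.] after [120.  76.  48.]
block [414 297] [88.33333333 76.77777778 62.44444444]
```

```bash
python3 -c "
from workcell import r
print(r.hand_in())"
```

```text
the job is handed in; nothing more can be done
None
```

The job is handed in with no verdict returned: the block is on the bench, all four cartons stand in one square column in the carrier, and both levers checked as down; the right lever press briefly peaked at about 54 N on the fingertips, and I didn't re-check the block, jar or glue pot at the end.

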